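Hold the fittings tray at its refill mark

ROBOT

A 6-joint arm with a two-finger parallel gripper is mounted at the origin on the work surface. World frame = base frame: x ahead of the robot, y to its left, z up, the work surface at z = 0. Lengths are in m, angles in degrees, forces in N, time in s.
With the tool pointing down it reaches from about 0.375 to 0.9 m from the base axis. Payload 3.1 kg.
Tool frame: the origin (TCP) lies midway between the tips of the shut fingers; the grasp point (between the pads) lies bot.pinch_z behind it (bot.pinch_z is the distance from the TCP to the grasp point, in m); z points along the fingers, y is the direction in which the jaws open and shut (so a half turn about z gives the same grasp; the last joint's range is limited). The gripper opens to 87 mm and grips with 3 to 60 N. Pads are 19 mm wide; open, the fingers measure 117 mm over their backs; the gripper's body (75 mm by 190 mm) begins 51 mm behind the grasp point.
Start: joints at [64.716, 30.224, 82.088, -0, 67.689, -10.227], TCP at [0.162, 0.604, 0.196] pointing down, gripper open.
Joint ranges: [-176.69, 176.69], [-43.24, 126.21], [12.49, 139.97], [-82, 262], [0, 151.66], [-163.58, 163.58]. Speed limits (degrees/s): [159.86, 159.86, 180, 180, 180, 180].

INTERFACE

Orientations are given as a 3x3 rotation matrix whose columns are the frame's x, y, z axes.
In Python, from rig import bot gives the robot as it stands.
- The arm moves only by the tool apply_moves, never from a script. Its argument "motion" is text: rows parted by semicolons, each of 7 numbers parted by spaces: the shift along the tool's x, y, z in m, then the turn, a rotation vector about the tool's x, y, z in degrees, then the finger opening in m, from 0 to 0.087. A call has exactly 8 rows; each row is the pose to reach, as a shift and turn from the pose commanded when the call began, along the tool's axes at that moment; what a row does not reach only later rows make up. A row lasts 1/8 s, in which the tool goes at most 62.5 mm and 10.7 degrees, less where a joint would pass 70% of its speed; a pose out of reach is approached as far as the arm can. A call with a gripper value outside its range is refused whole. The fingers move at their own pace and stop on an object; the grip force is fixed at half the most. Time passes only in rows, so rows that repeat a pose let the fingers close, or fill a call up. It gives the time, the measured TCP pose, the force and the opening at its end, in the units of the state.
- bot.read_state(): the state, without advancing time (a new reading comes with each control period).
- bot.capture(name): name is "scene" or "top" or "wrist"; returns the picture (480x640x3 uint8, red, green, blue); there is no depth.
- bot.get_calibration(name): a dict with "fx", "fy", "cx", "cy" (pixels), "rvec" (rotation vector, rad) and "tvec" (3), from world to camera coordinates, as OpenCV has them. Camera axes: x right, y down, z forward; pixel columns grow to the right and rows downward; lengths in m; the calibration is good to about 2 mm. A picture is of the moment at which its call begins: read the wrist's pose just before it. get_calibration takes no time and is no camera call; for the wrist camera it gives the pose at the moment of the call.
- bot.hand_in(): hands the job in, once; it reports no verdict.
Trained networks look in the newest picture that a camera, given by its name, has taken for a name from the list of things; names that differ only in an ending like _2 or _b are one class to them, and where a whole thing is asked for, a point or a joint stands for the part that bears it (a point fixed in the world has none). Each returns a list of dicts, best first, with "p" (0 to 1); they miss things now and then, are a little off and sometimes report something else, mostly with a low value. They report only what shows in the picture. A call takes as long as a camera call.
- bot.find_in(name, camera): "point" ([x, y, z] in m, in world coordinates, good to about 4 mm: the middle of the surface that is visible of it).
The state is a dict: "time_s": time; "joint_positions": joint angles; "qvel": joint speeds; "tau": joint torques, N m; "position": TCP position; "tcp_rot": TCP orientation; "force": force on the tool from outside, world axes, zero at the start; "moment": the same for the moment, N m; "opening": opening from 0.0 (shut) to 1.0 (fully open).
Only numpy, scipy, OpenCV 4.12 (cv2) and the standard library are available. Lean on these libraries where they do the work, as an engineer would, in place of code of your own. Each camera call takes 0.05 s, during which the arm holds its last target.

TASK

The fittings dispenser on the shop counter is due for a refill: raise its clear front guard by the lift bar all the way up, where it stays by itself, then pull the spring-loaded tray out by its T-handle until its pointer lines up with the clip that marks the refill position. Keep hold of the handle and finish while holding the tray there with the guard still up. Do not shift the mark clip or knock the goods around the dispenser.

Things in the scene. Friction and masses are not known exactly. Their poses are not given: they have to be found in the camera images.
- dispenser: white sheet-metal counter-top dispenser, fixed to the counter. Origin on the counter surface, in the plane of the sliding guard, mid-width; x points away from the front into the cabinet, z up; turned about z by up to 0.3 rad. Behind the guard a cabinet 270 mm wide, 190 mm deep, roof at z 131 mm; two aluminium guide posts (24 x 18 mm) at x 0, y +-148 mm, 250 mm tall; in front of the guard a flat grey base plate 10 mm thick, 250 mm wide, out to x -210 mm
- guard (a joint): height by which the clear guard is raised, m: 0 down, 0.095 at its upper stop; starts 0 to 0.015. Weighs about 0.35 kg; stiff guides (about 7 N friction) keep it where it is left, so lifting takes about 9 to 13 N. The pane is 276 mm wide, 8 mm thick, 85 mm high, lower edge 50 mm above the counter when down; while it is down it bars the tray
- lift_bar (a point): centre of the guard's horizontal steel lift bar, 178 mm above the counter with the guard down, rises with it: bar 14 mm thick (x) x 14 mm high, 124 mm long along the dispenser's y, with free space below it: the pane's top edge is 43 mm below the bar's centre; two 10 mm posts at y +-55 mm join them. Axes as the dispenser's
- tray (a joint): distance by which the tray is pulled out along the dispenser's -x, m: 0 home, 0.11 end stop; a spring pulls it home with about 4 N at 0 and 70 N/m more (about 10 N at 0.08). With the guard down it is stopped at about 8 mm
- t_handle (a point): centre of the crossbar of the tray's steel T-handle, 74 mm above the counter, 100 mm in front of the guard's plane with the tray home: crossbar 14 mm thick (x) x 16 mm high, 80 mm long along the dispenser's y, on a post 14 x 20 mm that rises from a flat stem (16 mm wide, top 32 mm above the counter) running back to the tray. Axes as the dispenser's
- pointer (a point): tip of the tray's pointer: a thin steel blade reaching out from the handle post's foot to the dispenser's +y, directly under the crossbar's line, tip 78 mm from the stem's centre line, 30 mm above the counter; moves with the tray. Axes as the dispenser's
- mark_fin (a point): the mark: centre of the upright fin (4 mm thick in x, 18 mm long in y, top 38 mm above the counter) of a small black plastic clip, 18 x 18 mm, on a rail beside the pointer's path, 90 mm to the dispenser's +y of the stem's centre line. The tray is at its mark when pointer and fin have the same x along the dispenser. Axes as the dispenser's
- mark (a joint): place of the mark clip, m, on the same scale as the tray's travel: the tray is at the mark when joint tray equals joint mark. Set between 0.045 and 0.080; slides if it is pushed (5 N)
- tape_roof: masking-tape roll lying flat on the dispenser's roof, 92 mm across, 48 mm high. Loose, not part of the job; origin at the centre of its underside
- tape_left: masking-tape roll lying flat on the counter left of the dispenser's front, 104 mm across, 50 mm high. Loose, not part of the job; origin at the centre of its underside
- tape_right: narrow grey tape roll lying flat on the counter towards the robot and to the right, 96 mm across, 25 mm high. Loose, not part of the job; origin at the centre of its underside
- glue: upright glue bottle right of the dispenser's front, 38 mm across, 115 mm high. Loose, not part of the job; origin at the centre of its underside
- putty: jar with a lid, left of the dispenser's cabinet, 80 mm across, 85 mm high. Loose, not part of the job; origin at the centre of its underside
- carton: small carton right of the dispenser's cabinet, 80 x 55 x 45 mm high. Loose, not part of the job; origin at the centre of its underside
- driver: screwdriver lying on the counter towards the robot and to the left. Loose, not part of the job; origin at the centre of its underside

How it is judged (in metres and radians):
On the way, in this order (a step that is already met when the one before it is completed fails the run):
1. the guard is raised to within 15 mm of its upper stop (value of joint guard above 0.08 m), for 0.2 s.
2. with the guard up, the tray is pulled out until its pointer is within 6 mm of the mark (value of joint guard above 0.08 m and x of pointer in the frame of mark_fin between -0.006 and 0.006 m), for 0.3 s.
At the end, for the whole second after the job is handed in: the guard stays up by itself, untouched, within 15 mm of its upper stop; the tray stands still with its pointer within 6 mm of the mark along its travel, held there by the fingers against its spring (more than 3 N); the mark clip is within 5 mm of where it was (all of step 2 and velocity of joint tray between -0.01 and 0.01 m/s and contact force between the fingers and tray above 3 N and contact force between the fingers and guard below 0.5 N and distance of mark_fin from where it was at the start of the episode below 0.005 m); the arm keeps its last pose, push and grip.
It fails at once if the mark clip is shifted by more than 5 mm (distance of mark_fin from where it was at the start of the episode above 0.005 m).
It fails at once if any of the loose goods is shifted by more than 30 mm or tipped over (distance of any of tape_roof, tape_left, tape_right, glue, putty, carton, driver from where it was at the start of the episode above 0.03 m or angle between any of tape_roof, tape_left, tape_right, glue, putty, carton's own z axis and vertical above 0.5 rad).
It also fails if it takes over 48 s, if anything falls off the work surface, if the arm or the gripper's body presses on something with over 40 N, if the wrist force passes 120 N, or if a joint passes its speed limit or range.

## Working session

There is one attempt and no reset: what is moved stays moved. The work goes in short steps, Python scripts to look and compute and a tool call to move; the robot and the scene stay as the last step left them, time stands still between calls to the robot, and variables do not carry over. Pictures are saved under pics/ and viewed, and the job is handed in when it is done.

Besides the shell and the picture viewer there is one more tool, called after ">>>" in YAML: its name, and indented under it one key for each argument. apply_moves: Moves the arm, as the interface text tells. Its arguments: {"type":"object","properties":{"motion":{"type":"string"}},"required":["motion"]}

```bash
mkdir -p pics; ls; cat > h.py <<'E'
import numpy as np, cv2
from rig import bot
def snap(cam,name):
    im=bot.capture(cam); cv2.imwrite(f'pics/{name}.png',im[:,:,::-1]); return im
def proj(cam,P,cal=None):
    c=cal or bot.get_calibration(cam)
    K=np.array([[c['fx'],0,c['cx']],[0,c['fy'],c['cy']],[0,0,1]])
    return cv2.projectPoints(np.atleast_2d(np.array(P,float)),np.array(c['rvec'],float),np.array(c['tvec'],float),K,None)[0].reshape(-1,2)
def unproj(cam,uv,z,cal=None):
    c=cal or bot.get_calibration(cam)
    R=cv2.Rodrigues(np.array(c['rvec'],float))[0]; t=np.array(c['tvec'],float).ravel()
    d=R.T@np.array([(uv[0]-c['cx'])/c['fx'],(uv[1]-c['cy'])/c['fy'],1]); o=-R.T@t
    return o+d*(z-o[2])/d[2]
E
python3 - <<'E'
from h import *
for c in ['scene','top']:
    snap(c,c+'0')
    for n in ['dispenser','guard','lift_bar','t_handle','pointer','mark_fin']:
        print(c,n,[(np.round(r['point'],3),round(r['p'],2)) for r in bot.find_in(n,c)[:2]])
s=bot.read_state(); print(s, bot.pinch_z)
E
```

```text
pics
scene dispenser [(array([ 0.637, -0.128,  0.088]), 0.56)]
scene guard [(array([ 0.629, -0.11 ,  0.146]), 0.79)]
scene lift_bar [(array([ 0.624, -0.113,  0.143]), 0.86)]
scene t_handle [(array([ 0.556, -0.098,  0.033]), 0.87)]
scene pointer [(array([ 0.56 , -0.099,  0.032]), 0.73)]
scene mark_fin [(array([ 0.373, -0.278,  0.026]), 0.63), (array([0.498, 0.008, 0.03 ]), 0.49)]
top dispenser [(array([ 0.623, -0.098,  0.082]), 0.72)]
top guard [(array([ 0.637, -0.106,  0.134]), 0.73)]
top lift_bar [(array([ 0.628, -0.102,  0.132]), 0.55)]
top t_handle [(array([ 0.542, -0.093,  0.03 ]), 0.75)]
top pointer [(array([ 0.542, -0.092,  0.032]), 0.87), (array([0.543, 0.123, 0.049]), 0.47)]
top mark_fin [(array([ 0.541, -0.095,  0.034]), 0.64)]
{'time_s': 0.7, 'joint_positions': array([ 6.47155549e+01,  3.02204014e+01,  8.20865849e+01,  6.37267103e-04,
        6.76883001e+01, -1.02275881e+01]), 'qvel': array([-0.03637684,  0.00706101, -0.01323455, -0.03982241, -0.00980711,
        0.01215646]), 'tau': array([-1.05629901e-03, -4.39859998e+01, -1.76951748e+01,  6.32509170e-02,
        5.04237902e-02, -1.24239043e-05]), 'position': array([0.16233135, 0.60354883, 0.19578792]), 'tcp_rot': array([[-9.65667417e-01,  2.59781522e-01,  2.58336995e-05],
       [ 2.59781524e-01,  9.65667414e-01,  7.87813512e-05],
       [-4.48082239e-06,  8.27877017e-05, -9.99999997e-01]]), 'force': array([-0.23579185, -0.63448999,  0.14538135]), 'moment': array([-0.02683766, -0.01144909, -0.00710906]), 'opening': 1.002531856252634} 0.0187
```

View pics/scene0.png

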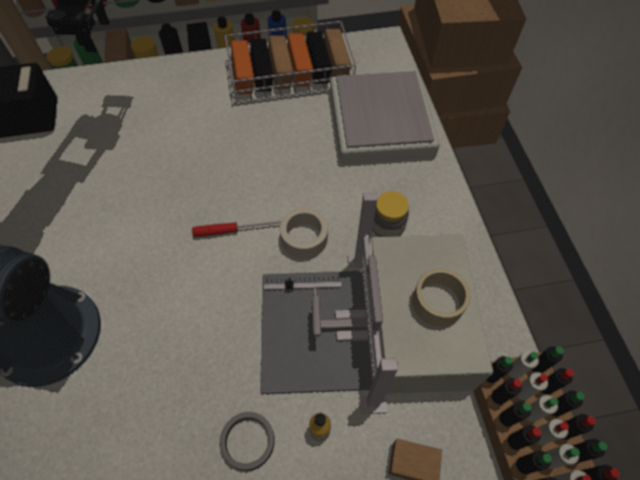

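View pics/top0.png

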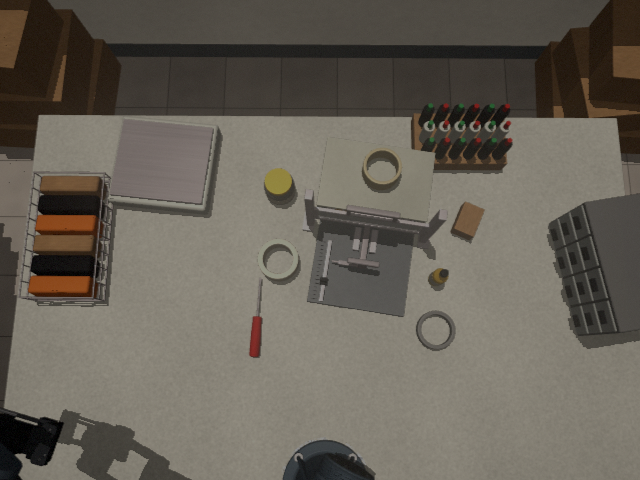

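The scene and top pictures show the dispenser turned slightly clockwise. The base plate front corners are at about (308,302) and (404,316) in top, and the clip is at about (289,285) in scene. I'll zoom in to fit the pose.

```bash
python3 - <<'E'
import cv2
a=cv2.imread('pics/top0.png')[180:330,290:450]; cv2.imwrite('pics/topz.png',cv2.resize(a,None,fx=5,fy=4,interpolation=cv2.INTER_CUBIC)[:600] if 0 else cv2.resize(a,None,fx=4,fy=4,interpolation=cv2.INTER_CUBIC))
a=cv2.imread('pics/scene0.png')[225:425,240:500]; cv2.imwrite('pics/scz.png',cv2.resize(a,None,fx=3,fy=3,interpolation=cv2.INTER_CUBIC))
E
```

```text
(no output)
```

View pics/topz.png

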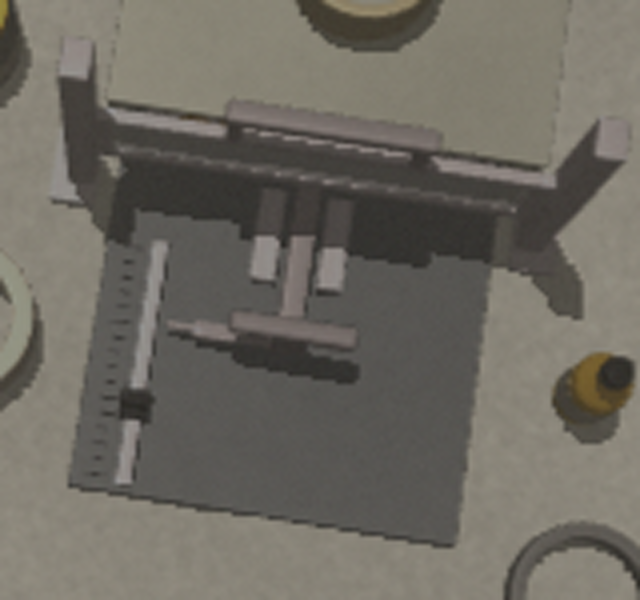

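View pics/scz.png

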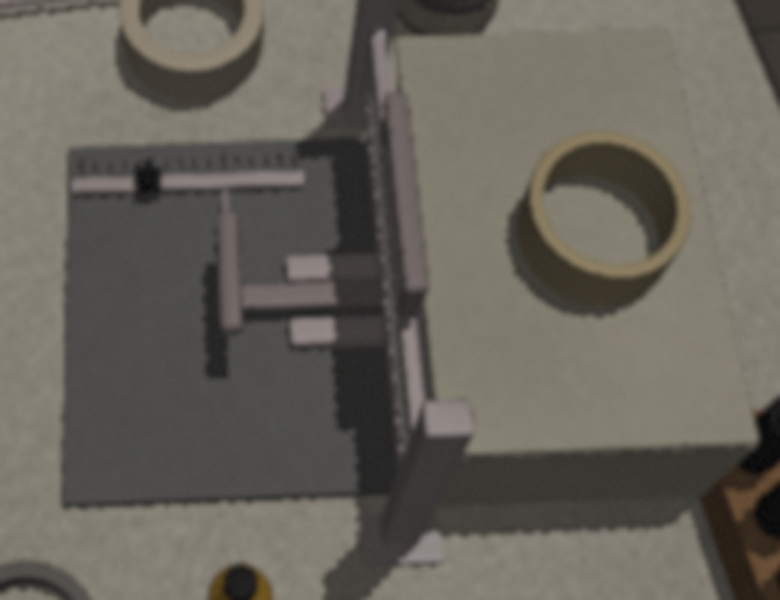

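```bash
cat > fit.py <<'E'
from h import *
from scipy.optimize import least_squares
t=lambda u,v:(290+u/4,180+v/4); s=lambda u,v:(240+u/3,225+v/3)
T=[((-.21,.125,.01),t(70,487)),((-.21,-.125,.01),t(455,546)),((0,.148,.25),t(79,48)),((0,-.148,.25),t(613,137)),
((-.1,.04,.082),t(233,320)),((-.1,-.04,.082),t(355,336)),((-.1,.078,.03),t(168,326))]
S=[((-.21,.125,.01),s(68,148)),((-.21,-.125,.01),s(64,505)),((-.1,.04,.082),s(227,208)),((-.1,-.04,.082),s(232,330)),((-.1,.078,.03),s(225,190)),((0,-.148,.25),s(447,417))]
cals={c:bot.get_calibration(c) for c in('top','scene')}
def W(P,q):
    c,n=np.cos(q[2]),np.sin(q[2]); P=np.array(P,float)
    return np.c_[q[0]+c*P[:,0]-n*P[:,1],q[1]+n*P[:,0]+c*P[:,1],P[:,2]]
def res(q,sets=('top','scene')):
    r=[]
    for nm,L in(('top',T),('scene',S)):
        if nm not in sets: continue
        P=[list(p) for p,_ in L]
        r.append(proj(nm,W(P,q),cals[nm])-np.array([u for _,u in L]))
    return np.concatenate(r)
if __name__=='__main__':
    for sets in(('top',),('scene',),('top','scene')):
        o=least_squares(lambda q:res(q,sets).ravel(),[.62,-.1,-.15],loss='soft_l1'); print(sets,o.x.round(4)); 
    print(res(o.x).round(1))
    q=o.x
    for nm,uv in(('top',t(136,401)),('scene',s(147,178))):
        w=unproj(nm,uv,.03,cals[nm]); d=w[:2]-q[:2]; c,n=np.cos(q[2]),np.sin(q[2])
        print('clip',nm,w.round(3),(c*d[0]+n*d[1]).round(4),(-n*d[0]+c*d[1]).round(4))
    # lift bar for guard g
    for g in(0,.0075,.015):
        for nm in cals: print(g,nm,proj(nm,W([(0,.062,.185+g),(0,-.062,.185+g)],q),cals[nm]).round(1).tolist())
    print('obs top',t(230,103),t(440,135),'scene',s(398,92),s(414,290))
    for nm in cals: 
        R=cv2.Rodrigues(np.array(cals[nm]['rvec']))[0]; print(nm,cals[nm]['fx'],(-R.T@np.array(cals[nm]['tvec']).ravel()).round(3))
E
python3 fit.py
```

```text
('top',) [ 0.6289 -0.1065 -0.15  ]
('scene',) [ 0.6302 -0.1061 -0.1477]
('top', 'scene') [ 0.6297 -0.1064 -0.1493]
[[-0.5 -0.9]
 [ 0.5 -0.4]
 [-0.6  1.9]
 [ 0.3 -0.2]
 [-0.7 -0.9]
 [ 1.1  0.1]
 [-0.1 -1.1]
 [-0.3 -0.7]
 [-1.3  0.3]
 [-0.2  0.3]
 [-0.3 -0.3]
 [-0.1 -0.3]
 [ 0.4  0.5]]
clip top [0.491 0.006 0.03 ] -0.1536 0.09
clip scene [0.492 0.004 0.03 ] -0.1528 0.0884
0 top [[346.6, 207.7], [400.0, 215.7]]
0 scene [[371.5, 257.3], [378.6, 323.9]]
0.0075 top [[346.8, 206.8], [400.4, 214.9]]
0.0075 scene [[371.9, 255.2], [379.1, 322.3]]
0.015 top [[346.9, 205.9], [400.9, 214.1]]
0.015 scene [[372.3, 253.2], [379.6, 320.6]]
obs top (347.5, 205.75) (400.0, 213.75) scene (372.66666666666663, 255.66666666666666) (378.0, 321.6666666666667)
top 535.3432897811316 [0.307 0.013 1.378]
scene 496.11514262868496 [ 0.468 -0.436  0.956]
```

```bash
cat >> h.py <<'E'
from scipy.spatial.transform import Rotation as Rn
Q=np.array([.6297,-.1064,-.149])
def Rd(): return Rn.from_euler('z',Q[2]).as_matrix()
def d2w(p): return Rd()@np.array(p,float)+np.array([Q[0],Q[1],0])
def w2d(p): return Rd().T@(np.array(p,float)-np.array([Q[0],Q[1],0]))
def Rtool(tilt=0):
    # tool y = dispenser x, z down; tilt>0 leans gripper body away from the dispenser (deg)
    a=np.radians(tilt); y=np.array([np.cos(a),0,np.sin(a)]); z=np.array([np.sin(a),0,-np.cos(a)])
    return Rd()@np.c_[np.cross(y,z),y,z]
def plan(ptcp_d,tilt=0,st=None):
    st=st or bot.read_state(); R=st['tcp_rot']; p=st['position']
    return (R.T@(d2w(ptcp_d)-p)).round(4), Rn.from_matrix(R.T@Rtool(tilt)).as_rotvec(degrees=True).round(2)
E
python3 - <<'E'
from h import *
print(plan((0,0,.30)))
for c in ['top','scene']:
  for n in ['tape_roof','glue','tape_left','tape_right']:
    print(c,n,[(w2d(r['point']).round(3),round(r['p'],2)) for r in bot.find_in(n,c)[:2]])
print(bot.read_state()['time_s'])
E
```

```text
(array([-0.6358, -0.5642, -0.1043]), array([ 0.  , -0.  , 83.48]))
top tape_roof [(array([ 0.119, -0.01 ,  0.173]), 0.59)]
top glue [(array([-0.109, -0.187,  0.076]), 0.81)]
top tape_left [(array([-0.116,  0.214,  0.045]), 0.98), (array([-0.088, -0.004,  0.033]), 0.51)]
top tape_right [(array([ 0.119, -0.01 ,  0.173]), 0.66), (array([-0.231, -0.206,  0.027]), 0.57)]
scene tape_roof [(array([ 0.113, -0.01 ,  0.173]), 0.95)]
scene glue [(array([-0.103, -0.201,  0.077]), 0.76)]
scene tape_left [(array([-0.117,  0.204,  0.047]), 0.6)]
scene tape_right [(array([-0.232, -0.208,  0.027]), 0.92)]
1.1
```

>>> apply_moves:
  motion: "-0.04 -0.035 -0.02 0 0 10.4 0.05; -0.08 -0.07 -0.04 0 0 20.8 0.05; -0.12 -0.105 -0.06 0 0 31.2 0.05; -0.16 -0.14 -0.08 0 0 41.6 0.05; -0.2 -0.175 -0.1 0 0 52 0.05; -0.24 -0.21 -0.104 0 0 62.4 0.05; -0.28 -0.245 -0.104 0 0 72.8 0.05; -0.32 -0.28 -0.104 0 0 83.5 0.05"

```text
time_s: 2.1
position: [0.3995, 0.2486, 0.3002]
tcp_rot: [[0.155, 0.988, 0.001], [0.988, -0.155, 0.0], [0.001, 0.001, -1.0]]
force: [0.6, 0.0, -0.5]
opening: 0.576
```

```bash
python3 - <<'E'
from h import *
print(plan((0,0,.30))); print(plan((-.08,0,.30)))
E
```

```text
(array([-3.150e-01,  2.824e-01,  3.000e-04]), array([ 0.06, -0.04, -0.37]))
(array([-3.156e-01,  2.024e-01,  2.000e-04]), array([ 0.06, -0.04, -0.37]))
```

>>> apply_moves:
  motion: "-0.04 0.025 0 0 0 -0.4 0.05; -0.085 0.055 0 0 0 -0.4 0.05; -0.13 0.085 0 0 0 -0.4 0.05; -0.175 0.115 0 0 0 -0.4 0.05; -0.22 0.145 0 0 0 -0.4 0.05; -0.265 0.175 0 0 0 -0.4 0.05; -0.3 0.195 0 0 0 -0.4 0.05; -0.315 0.202 0 0 0 -0.4 0.05"

```text
time_s: 3.1
position: [0.5521, -0.0936, 0.2995]
tcp_rot: [[0.144, 0.99, 0.0], [0.99, -0.144, -0.0], [-0.0, 0.0, -1.0]]
force: [0.4, 0.0, -0.1]
opening: 0.577
```

```bash
python3 - <<'E'
from h import *
s=bot.read_state(); cal=bot.get_calibration('wrist')
snap('wrist','w1'); snap('top','t1'); snap('scene','s1'); print(plan((0,0,.30)))
import json;json.dump({k:np.array(v).tolist() for k,v in cal.items()},open('w1.json','w'))
R=cv2.Rodrigues(np.array(cal['rvec']))[0]; print('cam dispenser frame',w2d(-R.T@np.array(cal['tvec']).ravel()).round(3),'tcp',w2d(s['position']).round(4), (Rd().T@R[2]).round(2))
E
```

```text
(array([-0.0039,  0.0801, -0.0006]), array([-0.06, -0.06,  0.34]))
cam dispenser frame [-0.079  0.072  0.489] tcp [-0.0786  0.0011  0.2995] [ 0.   -0.26 -0.97]
```

View pics/w1.png

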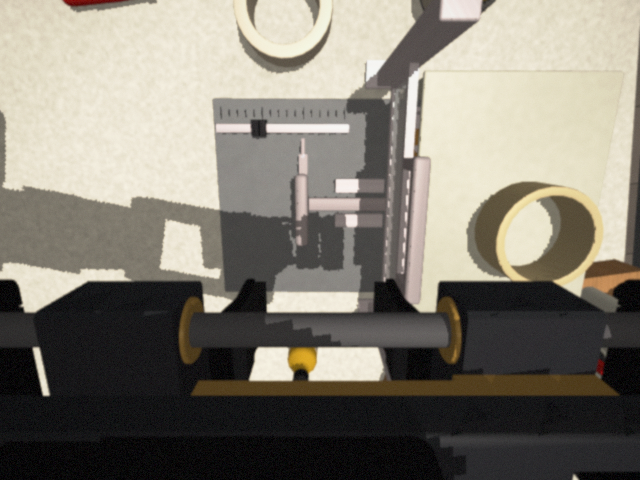

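View pics/s1.png

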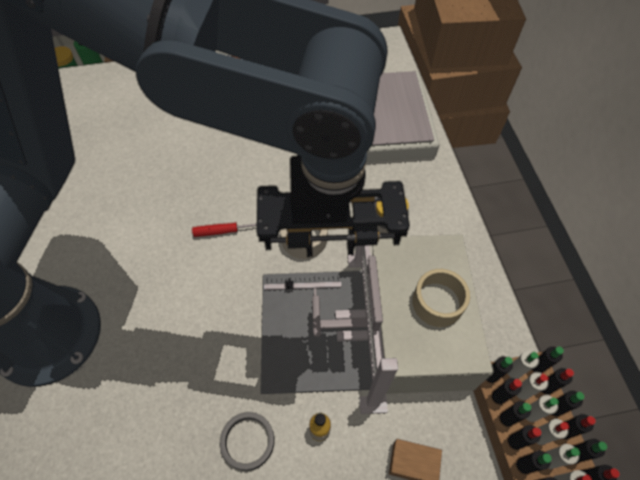

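```bash
python3 - <<'E'
from h import *
import json
cal=json.load(open('w1.json'))
im=cv2.imread('pics/w1.png')
def dr(P,col):
    pts=proj('wrist',[d2w(p) for p in P],cal); 
    for u,v in pts: cv2.circle(im,(int(round(u*1)),int(round(v))),2,col,-1)
    print(pts.round(1).tolist())
dr([(-.21,.125,.01),(-.21,-.125,.01)],(0,0,255))
dr([(-.1,.04,.082),(-.1,-.04,.082),(-.1,.078,.03)],(0,255,0))
for g in (0,.0075,.015): dr([(-.007,.062,.185+g),(.007,.062,.185+g),(-.007,-.062,.185+g),(.007,-.062,.185+g)],(255,0,0))
dr([(-.153,.09,.038)],(0,255,255))
cv2.imwrite('pics/w1o.png',cv2.resize(im[60:320,200:440],None,fx=2.3,fy=2.3,interpolation=cv2.INTER_CUBIC))
E
```

```text
[[211.1, 99.6], [224.0, 293.4]]
[[300.1, 176.3], [300.8, 248.0], [302.1, 140.3]]
[[410.4, 159.0], [428.0, 159.1], [401.0, 303.6], [416.9, 303.7]]
[[412.7, 159.4], [430.7, 159.4], [402.9, 307.2], [419.1, 307.2]]
[[415.1, 159.7], [433.6, 159.8], [404.8, 310.9], [421.4, 311.0]]
[[255.8, 129.2]]
```

View pics/w1o.png

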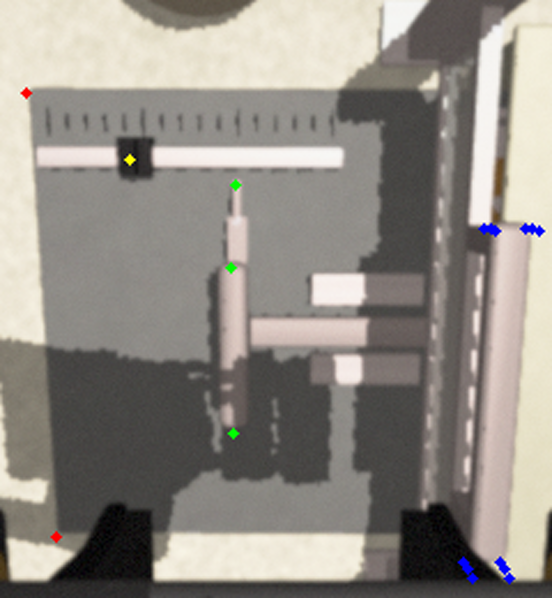

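>>> apply_moves:
  motion: "-0.002 0.03 0 0 0 0.3 0.05; -0.004 0.06 0 0 0 0.3 0.05; -0.004 0.08 0 0 0 0.3 0.05; -0.004 0.08 0.03 0 0 0.3 0.05; -0.004 0.08 0.06 0 0 0.3 0.05; -0.004 0.08 0.095 0 0 0.3 0.05; -0.004 0.08 0.12 0 0 0.3 0.05; -0.004 0.08 0.135 0 0 0.3 0.05"

```text
time_s: 4.25
position: [0.6289, -0.1044, 0.1636]
tcp_rot: [[0.145, 0.989, -0.002], [0.989, -0.145, 0.001], [0.001, -0.003, -1.0]]
force: [0.0, 0.6, 0.4]
opening: 0.575
```

```bash
python3 - <<'E'
from h import *
s=bot.read_state();print(w2d(s['position']).round(4),s['force'])
snap('wrist','w2'); snap('scene','s2')
E
```

```text
[-0.0011  0.0018  0.1636] [0.00091902 0.62056431 0.41450749]
```

View pics/w2.png

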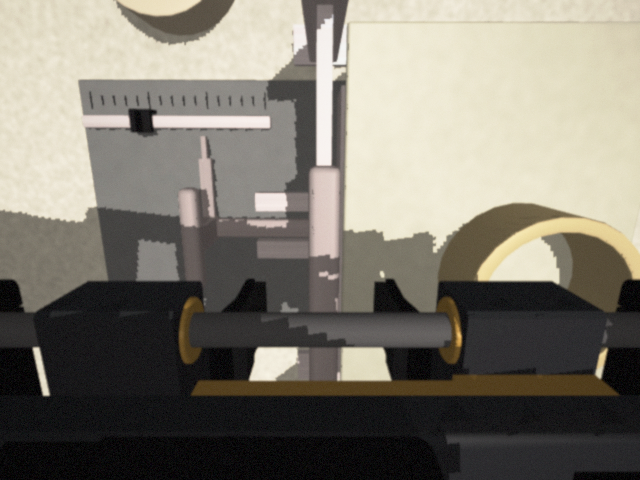

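View pics/s2.png

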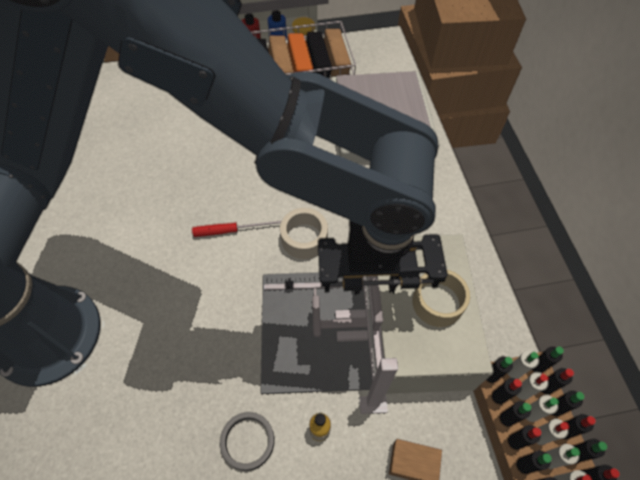

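The bar (columns 310-340) lies centred between the fingers (columns 245 and 390), so I'll close.

>>> apply_moves:
  motion: "0 0 0 0 0 0 0; 0 0 0 0 0 0 0; 0 0 0 0 0 0 0; 0 0 0 0 0 0 0; 0 0 0 0 0 0 0; 0 0 0 0 0 0 0; 0 0 0 0 0 0 0; 0 0 0 0 0 0 0"

```text
time_s: 5.35
position: [0.6303, -0.107, 0.1651]
tcp_rot: [[0.147, 0.989, 0.001], [0.989, -0.147, -0.0], [-0.0, 0.001, -1.0]]
force: [-0.4, 0.4, 2.8]
opening: 0.145
```

Opening 0.145 × 87 mm ≈ 12.6 mm, so the bar is held. Now I lift.

>>> apply_moves:
  motion: "0 0 -0.012 0 0 0 0; 0 0 -0.025 0 0 0 0; 0 0 -0.038 0 0 0 0; 0 0 -0.051 0 0 0 0; 0 0 -0.064 0 0 0 0; 0 0 -0.076 0 0 0 0; 0 0 -0.086 0 0 0 0; 0 0 -0.088 0 0 0 0"

```text
time_s: 6.35
position: [0.6302, -0.1069, 0.2518]
tcp_rot: [[0.147, 0.989, -0.0], [0.989, -0.147, 0.0], [0.0, -0.0, -1.0]]
force: [5.6, -2.9, -15.5]
opening: 0.144
```

```bash
python3 - <<'E'
from h import *
s=bot.read_state();print(w2d(s['position']).round(4),s['force'])
cal=bot.get_calibration('wrist');snap('wrist','w3'); snap('scene','s3')
for g in(0.07,.08,.085,.09,.095):print(g,proj('scene',[d2w(p) for p in[(0,.062,.185+g),(0,-.062,.185+g)]]).round(1).tolist(),proj('wrist',[d2w(p) for p in[(-.007,.062,.185+g),(.007,.062,.185+g),(-.004,.138,.135+g)]],cal).round(1).tolist())
E
```

```text
[ 0.0006 -0.0004  0.2518] [  5.58072338  -2.8654691  -15.46605669]
0.07 [[375.4, 237.0], [383.5, 307.4]] [[304.5, 163.5], [333.2, 163.5], [312.1, 21.8]]
0.08 [[376.0, 233.9], [384.2, 304.8]] [[303.6, 164.5], [333.9, 164.5], [311.7, 15.8]]
0.085 [[376.4, 232.3], [384.6, 303.5]] [[303.1, 165.0], [334.3, 165.0], [311.5, 12.6]]
0.09 [[376.7, 230.7], [385.0, 302.1]] [[302.6, 165.6], [334.8, 165.6], [311.3, 9.3]]
0.095 [[377.0, 229.1], [385.4, 300.8]] [[302.1, 166.2], [335.2, 166.2], [311.0, 5.7]]
```

View pics/w3.png

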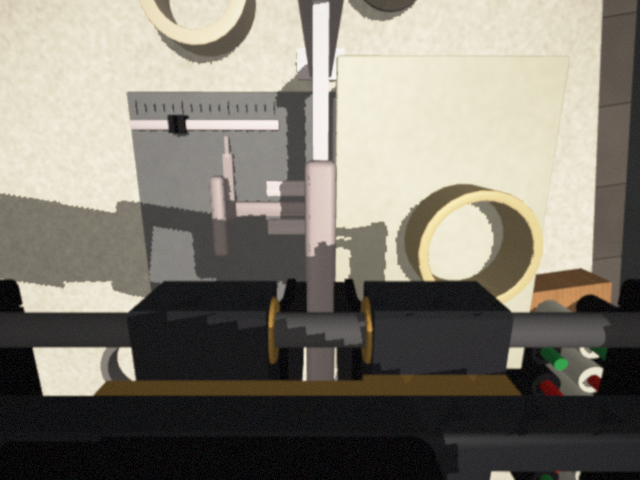

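View pics/s3.png

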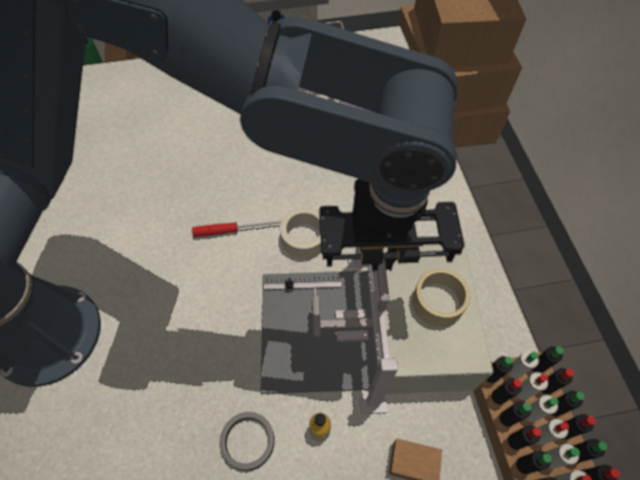

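Bar is still centred between the fingers and has risen with them. A few more mm will show whether the stop is reached.

>>> apply_moves:
  motion: "0 0 -0.002 0 0 0 0; 0 0 -0.004 0 0 0 0; 0 0 -0.006 0 0 0 0; 0 0 -0.006 0 0 0 0; 0 0 -0.006 0 0 0 0; 0 0 -0.006 0 0 0 0; 0 0 -0.006 0 0 0 0; 0 0 -0.006 0 0 0 0"

```text
time_s: 7.45
position: [0.6299, -0.1069, 0.2522]
tcp_rot: [[0.147, 0.989, -0.004], [0.989, -0.147, 0.002], [0.001, -0.004, -1.0]]
force: [10.7, -2.9, -28.7]
opening: 0.142
```

The arm gained only 0.4 mm while the force went from 15 to 29 N, so the guard is at its stop. I'll relax the pull, release and rise.

>>> apply_moves:
  motion: "0 0 0.005 0 0 0 0; 0 0 0.006 0 0 0 0.03; 0 0 0.006 0 0 0 0.05; 0 0 0.006 0 0 0 0.05; 0 0 0.006 0 0 0 0.05; 0 0 -0.02 0 0 0 0.05; 0 0 -0.05 0 0 0 0.05; 0 0 -0.075 0 0 0 0.05"

```text
time_s: 8.45
position: [0.6301, -0.1068, 0.3354]
tcp_rot: [[0.147, 0.989, 0.001], [0.989, -0.147, -0.0], [-0.0, 0.001, -1.0]]
force: [0.0, -0.5, 0.1]
opening: 0.572
```

```bash
python3 - <<'E'
from h import *
s=bot.read_state();print(w2d(s['position']).round(4),s['force'],s['opening'])
a=np.radians(10); z=np.array([np.sin(a),0,-np.cos(a)])
print('pre',plan(np.array([-.1,0,.074])+(.0187-.22)*z,10,s))
snap('scene','s4');snap('wrist','w4')
E
```

```text
[ 5.000e-04 -3.000e-04  3.354e-01] [ 0.04978174 -0.45514306  0.07573906] 0.5715970724141309
pre (array([ 0.0006, -0.1355,  0.0631]), array([-9.94,  0.  ,  0.08]))
```

View pics/s4.png

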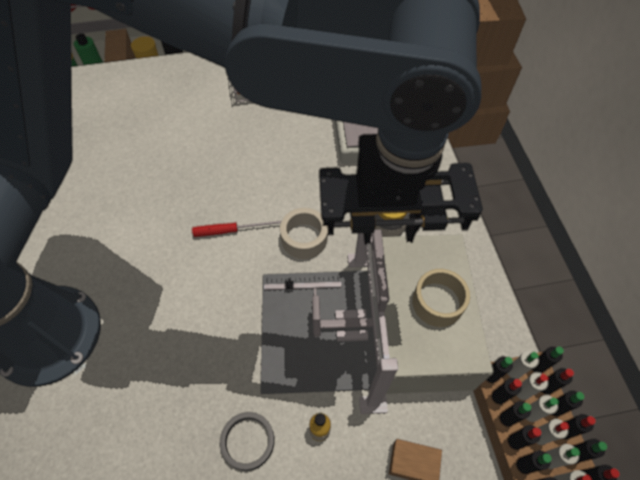

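The guard stays up (bar at about (378,265)). Next, the pre-grasp pose with 10° tilt.

>>> apply_moves:
  motion: "0 -0.03 0 -2 0 0 0.055; 0 -0.07 0 -5 0 0 0.055; 0 -0.11 0 -8 0 0 0.055; 0 -0.135 0.01 -10 0 0 0.055; 0 -0.135 0.03 -10 0 0 0.055; 0 -0.135 0.05 -10 0 0 0.055; 0 -0.135 0.063 -10 0 0 0.055; 0 -0.135 0.063 -10 0 0 0.055"

```text
time_s: 9.55
position: [0.4956, -0.0866, 0.2693]
tcp_rot: [[0.147, 0.975, 0.169], [0.989, -0.145, -0.024], [0.001, 0.17, -0.985]]
force: [0.8, -0.1, 0.2]
opening: 0.63
```

```bash
python3 - <<'E'
from h import *
s=bot.read_state();print(w2d(s['position']).round(4),s['force'],s['opening'])
a=np.radians(10); z=np.array([np.sin(a),0,-np.cos(a)])
print('fin',plan(np.array([-.1,0,.074])+(.0187)*z,10,s))
cal=bot.get_calibration('wrist');im=snap('wrist','w5');snap('scene','s5')
import json;json.dump({k:np.array(v).tolist() for k,v in cal.items()},open('w5.json','w'))
L={'tbar':[(-.1+i*.007,j*.04,.082) for i in(-1,1) for j in(-1,1)],'tip':[(-.1,.078,.03)],'base':[(-.21,.125,.01),(-.21,-.125,.01)],'clip':[(-.153,.081,.038),(-.153,.099,.038)],'bar':[(i*.007,.062,.185+.095)for i in(-1,1)]}
im=im[:,:,::-1].copy()
for k,P in L.items():
    pts=proj('wrist',[d2w(p) for p in P],cal);print(k,pts.round(1).tolist())
    for u,v in pts: cv2.circle(im,(int(round(u)),int(round(v))),1,(0,0,255),-1)
cv2.imwrite('pics/w5o.png',im)
E
```

```text
[-0.1355 -0.0003  0.2693] [ 0.75400145 -0.11726822  0.24694385] 0.629666040064473
fin (array([1.000e-04, 1.800e-03, 2.172e-01]), array([-0.18, -0.06,  0.07]))
tbar [[316.2, 254.0], [316.1, 177.4], [329.2, 253.4], [329.8, 177.2]]
tip [[314.7, 139.0]]
base [[211.3, 93.7], [226.0, 307.1]]
clip [[266.8, 135.7], [266.2, 117.9]]
bar [[564.3, 162.8], [587.4, 162.6]]
```

View pics/w5o.png

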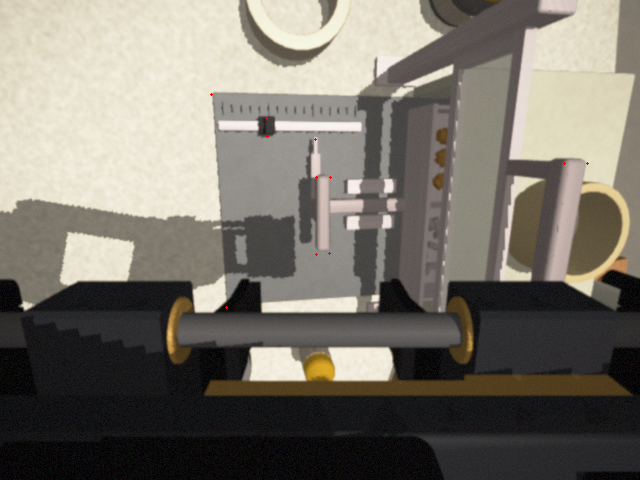

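>>> apply_moves:
  motion: "0 0.001 0.025 0 0 0 0.055; 0 0.002 0.055 0 0 0 0.055; 0 0.002 0.085 0 0 0 0.055; 0 0.002 0.115 0 0 0 0.055; 0 0.002 0.14 0 0 0 0.055; 0 0.002 0.16 0 0 0 0.055; 0 0.002 0.17 0 0 0 0.055; 0 0.002 0.17 0 0 0 0.055"

```text
time_s: 10.65
position: [0.5281, -0.0917, 0.1036]
tcp_rot: [[0.147, 0.974, 0.172], [0.989, -0.145, -0.025], [0.0, 0.174, -0.985]]
force: [0.1, 0.2, 0.4]
opening: 0.633
```

```bash
python3 - <<'E'
from h import *
s=bot.read_state();print(w2d(s['position']).round(4),s['force'],s['opening'])
a=np.radians(10); z=np.array([np.sin(a),0,-np.cos(a)])
print('fin',plan(np.array([-.1,0,.074])+(.0187)*z,10,s))
snap('wrist','w6');snap('scene','s6')
E
```

```text
[-0.1027 -0.0006  0.1036] [0.1416608  0.18582489 0.41014996] 0.6326887842966262
fin (array([ 0.0006, -0.0025,  0.0483]), array([-0.  , -0.02,  0.08]))
```

View pics/w6.png

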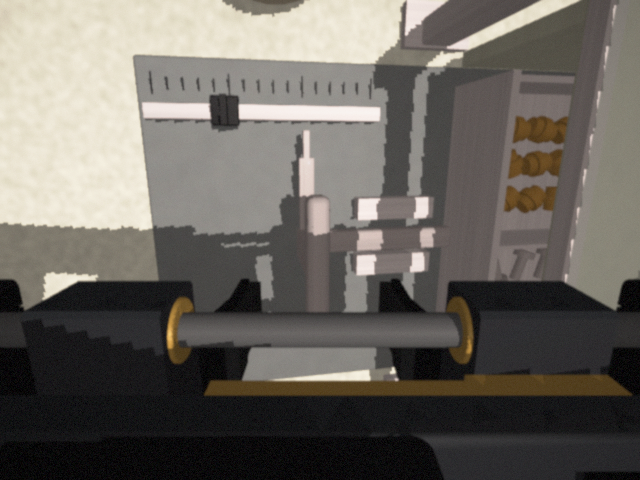

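View pics/s6.png

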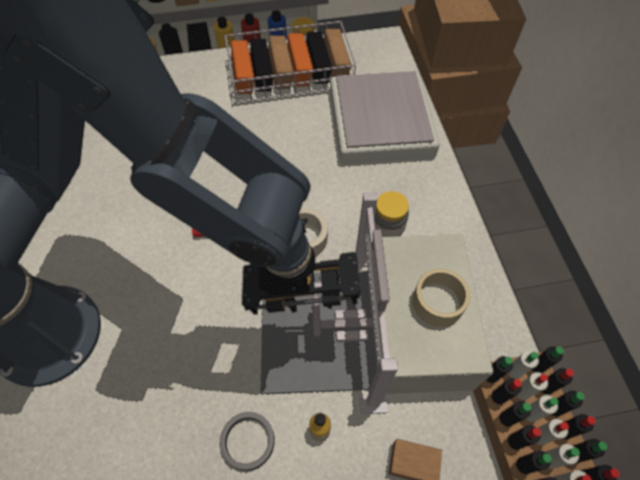

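Crossbar (column 318) centred between the fingers, and the body is clear of the guard. I'll descend the last 48 mm and close.

>>> apply_moves:
  motion: "0 -0.001 0.012 0 0 0 0.055; 0 -0.002 0.024 0 0 0 0.055; 0 -0.002 0.036 0 0 0 0.055; 0 -0.002 0.046 0 0 0 0.055; 0 -0.002 0.048 0 0 0 0.055; 0 -0.002 0.048 0 0 0 0.03; 0 -0.002 0.048 0 0 0 0; 0 -0.002 0.048 0 0 0 0"

```text
time_s: 11.75
position: [0.5342, -0.0926, 0.0564]
tcp_rot: [[0.147, 0.974, 0.172], [0.989, -0.145, -0.026], [-0.0, 0.174, -0.985]]
force: [-0.4, -0.5, 0.5]
opening: 0.38
```

>>> apply_moves:
  motion: "0 0 0 0 0 0 0; 0 0 0 0 0 0 0; 0 0 0 0 0 0 0; 0 0 0 0 0 0 0; 0 0 0 0 0 0 0; 0 0 0 0 0 0 0; 0 0 0 0 0 0 0; 0 0 0 0 0 0 0"

```text
time_s: 12.75
position: [0.5317, -0.0915, 0.0561]
tcp_rot: [[0.147, 0.975, 0.168], [0.989, -0.145, -0.024], [0.001, 0.17, -0.986]]
force: [-4.2, 0.5, 6.1]
opening: 0.006
```

```bash
cat > pm.py <<'E'
from h import *
import sys
s=bot.read_state();print(s['time_s'],w2d(s['position']).round(4),'F',s['force'].round(1),s['opening'])
cal=bot.get_calibration('wrist');im=snap('wrist',sys.argv[1])[:,:,::-1]
c=cv2.resize(im[60:220,120:420],None,fx=2.6,fy=2.6,interpolation=cv2.INTER_CUBIC); cv2.imwrite('pics/'+sys.argv[1]+'z.png',c)
import json;json.dump({k:np.array(v).tolist() for k,v in cal.items()},open(sys.argv[1]+'.json','w'))
for x in(-.1,-.15,-.153,-.156): print(x,'tip',proj('wrist',[d2w((x,.078,.03))],cal).round(1).tolist(),'fin',proj('wrist',[d2w((x,.09,.038))],cal).round(1).tolist())
E
python3 pm.py w7
```

```text
12.75 [-0.0991  0.0002  0.0561] F [-4.2  0.5  6.1] 0.005683130990522627
-0.1 tip [[310.3, 132.7]] fin [[312.4, 108.2]]
-0.15 tip [[216.9, 132.0]] fin [[213.8, 106.4]]
-0.153 tip [[211.1, 131.9]] fin [[207.6, 106.3]]
-0.156 tip [[205.2, 131.9]] fin [[201.4, 106.2]]
```

View pics/w7z.png

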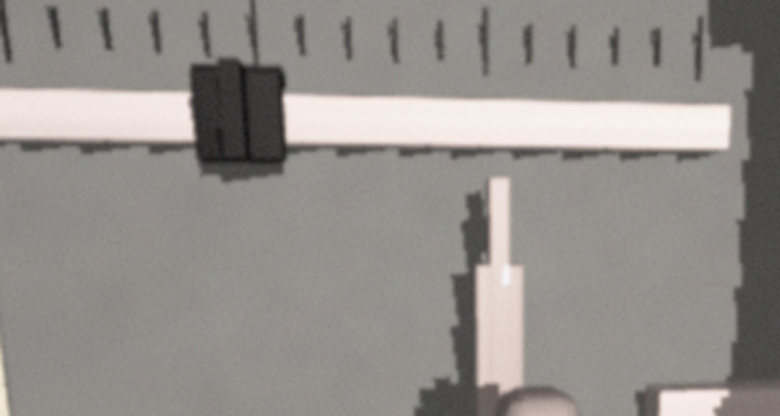

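Opening is ~0: the grip missed or slipped. Look.

View pics/w7.png

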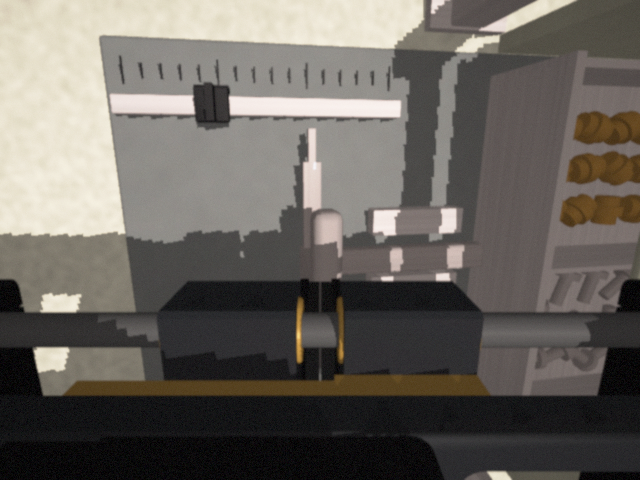

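```bash
python3 - <<'E'
from h import *
im=snap('scene','s7')[:,:,::-1]; cv2.imwrite('pics/s7z.png',cv2.resize(im[230:400,230:430],None,fx=3.5,fy=3.5,interpolation=cv2.INTER_CUBIC))
im=snap('top','t7')[:,:,::-1]; cv2.imwrite('pics/t7z.png',cv2.resize(im[190:330,290:450],None,fx=4,fy=4,interpolation=cv2.INTER_CUBIC))
E
```

```text
(no output)
```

View pics/s7z.png

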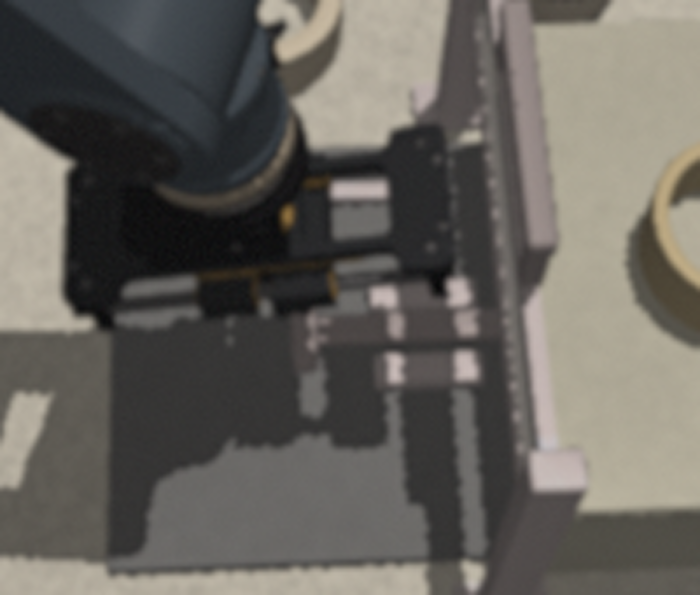

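View pics/t7z.png

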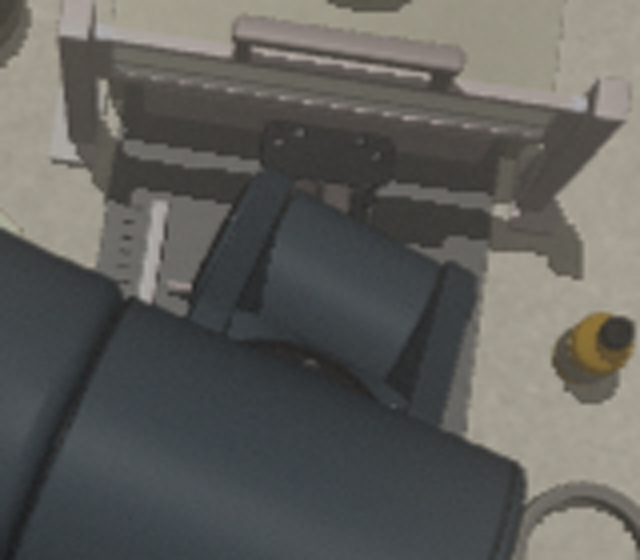

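```bash
python3 - <<'E'
from h import *
import json
cal=json.load(open('w7.json')); im=cv2.imread('pics/w7.png')
st=bot.read_state(); print(st['time_s'],st['force'].round(1),st['moment'].round(2),st['opening'],w2d(st['position']).round(4))
def dr(P,col,nm):
    pts=proj('wrist',P,cal); print(nm,pts.round(1).tolist())
    for u,v in pts: cv2.circle(im,(int(round(u)),int(round(v))),2,col,-1)
dr([d2w((-.1+i*.007,j,.082)) for i in(-1,1) for j in(.04,.0)],(0,0,255),'tbar')
dr([d2w((-.1,.078,.03))],(0,255,0),'tip')
dr([st['position'],st['position']-st['tcp_rot'][:,2]*.0187,st['position']-st['tcp_rot'][:,2]*.05],(255,0,0),'tcp')
cv2.imwrite('pics/w7o.png',cv2.resize(im[100:400,170:470],None,fx=2,fy=2))
E
```

```text
12.9 [-5.5  0.5  6.7] [ 0.05  0.83 -0.04] 0.0069886821687301336 [-0.0991  0.0002  0.0561]
tbar [[312.2, 218.2], [312.5, 302.2], [343.1, 217.3], [341.6, 300.2]]
tip [[310.3, 132.7]]
tcp [[319.8, 281.7], [319.8, 295.1], [319.8, 324.7]]
```

View pics/w7o.png

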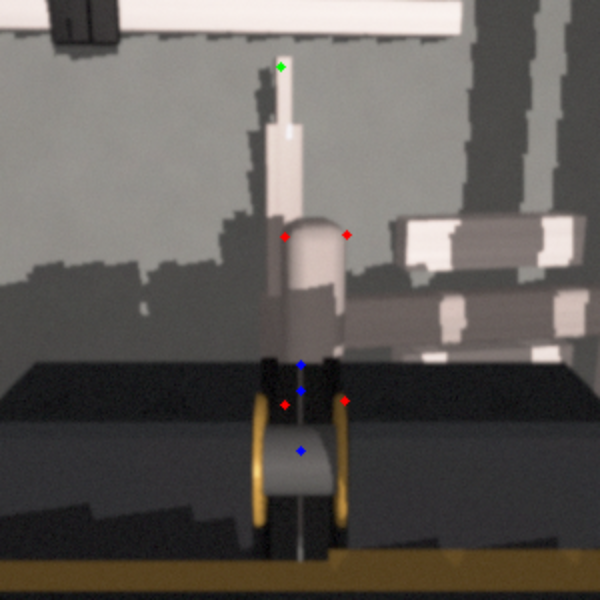

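```bash
python3 - <<'E'
from h import *
import json
for n in('w5','w6','w7'):
    im=cv2.imread(f'pics/{n}.png'); c=im[165:265,270:370]; cv2.imwrite(f'pics/{n}b.png',cv2.resize(c,None,fx=5,fy=5,interpolation=cv2.INTER_CUBIC))
a=np.hstack([cv2.resize(cv2.imread(f'pics/{n}b.png'),(400,400)) for n in('w5','w7')]); cv2.imwrite('pics/cmp.png',a)
E
```

```text
(no output)
```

View pics/cmp.png

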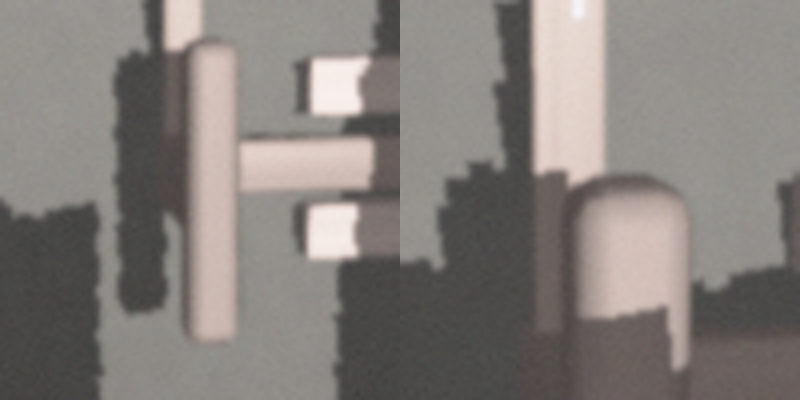

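Projections match the bar (columns 312–342 vs 312–343 predicted), so the handle is where I think, but the fingers shut to 0.5 mm. I'll open and see what happened.

>>> apply_moves:
  motion: "0 0 0 0 0 0 0.055; 0 0 0 0 0 0 0.055; 0 0 0 0 0 0 0.055; 0 0 0 0 0 0 0.055; 0 0 0 0 0 0 0.055; 0 0 0 0 0 0 0.055; 0 0 0 0 0 0 0.055; 0 0 0 0 0 0 0.055"

```text
time_s: 13.9
position: [0.534, -0.0926, 0.0561]
tcp_rot: [[0.147, 0.974, 0.172], [0.989, -0.145, -0.026], [-0.0, 0.174, -0.985]]
force: [0.1, 0.4, 1.0]
opening: 0.626
```

```bash
python3 pm.py w8; python3 - <<'E'
from h import *
im=snap('scene','s8')[:,:,::-1]; cv2.imwrite('pics/s8z.png',cv2.resize(im[230:400,230:430],None,fx=3.5,fy=3.5,interpolation=cv2.INTER_CUBIC))
E
```

```text
13.9 [-0.0967 -0.0005  0.0561] F [0.1 0.4 1. ] 0.625737952549544
-0.1 tip [[305.8, 131.2]] fin [[307.8, 106.6]]
-0.15 tip [[211.9, 130.5]] fin [[208.5, 104.7]]
-0.153 tip [[206.0, 130.5]] fin [[202.2, 104.6]]
-0.156 tip [[200.1, 130.4]] fin [[196.0, 104.5]]
```

View pics/w8.png

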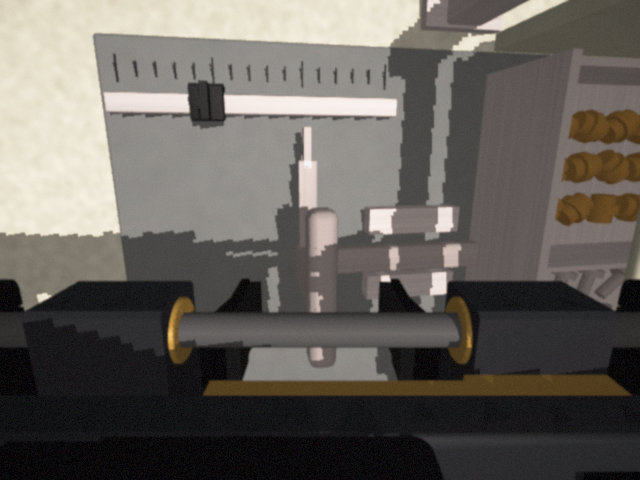

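View pics/s8z.png

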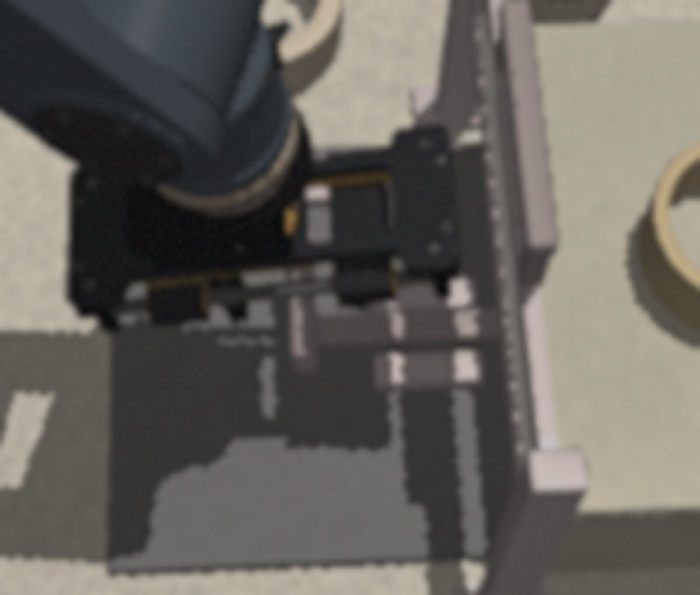

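```bash
python3 - <<'E'
from h import *
a=np.radians(4); z=np.array([np.sin(a),0,-np.cos(a)])
print('fin',plan(np.array([-.1,0,.070])+(.0187)*z,4))
E
```

```text
fin (array([ 0.0005, -0.0028,  0.0043]), array([ 6.  , -0.01,  0.08]))
```

>>> apply_moves:
  motion: "0 -0.001 0.001 1.5 0 0 0.055; 0 -0.002 0.002 3 0 0 0.055; 0 -0.003 0.004 4.5 0 0 0.055; 0 -0.003 0.004 6 0 0 0.055; 0 -0.003 0.004 6 0 0 0.04; 0 -0.003 0.004 6 0 0 0.03; 0 -0.003 0.004 6 0 0 0.02; 0 -0.003 0.004 6 0 0 0.02"

```text
time_s: 15.0
position: [0.5315, -0.0922, 0.0516]
tcp_rot: [[0.147, 0.987, 0.069], [0.989, -0.147, -0.01], [0.0, 0.07, -0.998]]
force: [0.2, -0.2, 0.9]
opening: 0.277
```

>>> apply_moves:
  motion: "0 0 0 0 0 0 0.016; 0 0 0 0 0 0 0.014; 0 0 0 0 0 0 0.012; 0 0 0 0 0 0 0.01; 0 0 0 0 0 0 0.01; 0 0 0 0 0 0 0.008; 0 0 0 0 0 0 0.008; 0 0 0 0 0 0 0.008"

```text
time_s: 16.0
position: [0.5321, -0.0924, 0.0518]
tcp_rot: [[0.147, 0.987, 0.07], [0.989, -0.147, -0.011], [-0.0, 0.071, -0.998]]
force: [4.5, -0.2, 0.1]
opening: 0.149
```

```bash
python3 pm.py w9
```

```text
16.0 [-0.0986 -0.0006  0.0518] F [ 4.5 -0.2  0.1] 0.14897280369500185
-0.1 tip [[314.5, 130.8]] fin [[315.4, 105.7]]
-0.15 tip [[220.7, 130.4]] fin [[216.1, 104.8]]
-0.153 tip [[214.9, 130.4]] fin [[210.0, 104.8]]
-0.156 tip [[209.2, 130.4]] fin [[203.9, 104.7]]
```

View pics/w9.png

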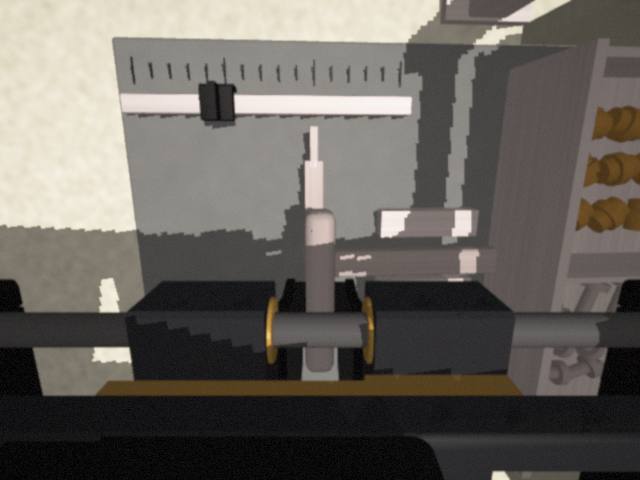

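Now the crossbar is held (opening 0.149 ≈ 13 mm). Zoom to measure pointer to fin.

```bash
python3 - <<'E'
import cv2
im=cv2.imread('pics/w9.png')[70:145,180:340]; cv2.imwrite('pics/w9q.png',cv2.resize(im,None,fx=5,fy=5,interpolation=cv2.INTER_CUBIC))
E
```

```text
(no output)
```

View pics/w9q.png

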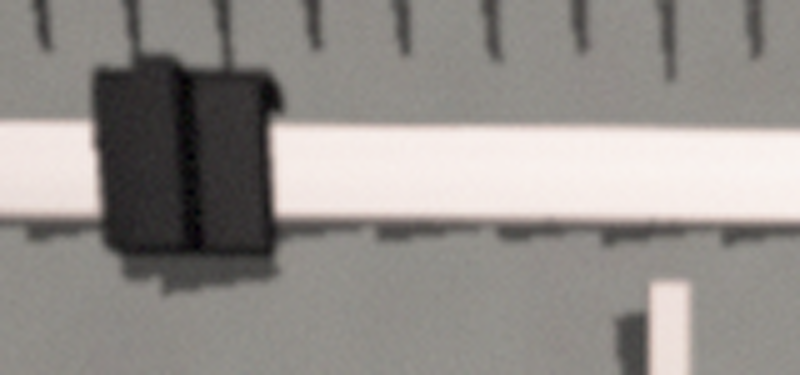

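>>> apply_moves:
  motion: "0 -0.006 -0.0004 0 0 0 0.006; 0 -0.013 -0.0009 0 0 0 0.006; 0 -0.02 -0.0014 0 0 0 0.006; 0 -0.027 -0.0019 0 0 0 0.006; 0 -0.034 -0.0024 0 0 0 0.006; 0 -0.041 -0.0028 0 0 0 0.006; 0 -0.047 -0.0033 0 0 0 0.006; 0 -0.049 -0.0034 0 0 0 0.006"

```text
time_s: 17.05
position: [0.4849, -0.0854, 0.0519]
tcp_rot: [[0.148, 0.986, 0.073], [0.989, -0.147, -0.011], [-0.0, 0.074, -0.997]]
force: [8.3, 2.4, -2.7]
opening: 0.147
```

```bash
python3 pm.py w10;  python3 - <<'E'
import cv2
im=cv2.imread('pics/w10.png')[70:190,240:400]; cv2.imwrite('pics/w10q.png',cv2.resize(im,None,fx=5,fy=5,interpolation=cv2.INTER_CUBIC))
E
```

```text
17.05 [-0.1463 -0.0007  0.0519] F [ 8.3  2.4 -2.7] 0.14711334458964115
-0.1 tip [[401.0, 130.9]] fin [[406.7, 106.3]]
-0.15 tip [[310.2, 130.7]] fin [[310.8, 105.5]]
-0.153 tip [[304.6, 130.6]] fin [[304.9, 105.5]]
-0.156 tip [[299.1, 130.6]] fin [[299.1, 105.4]]
```

View pics/w10.png

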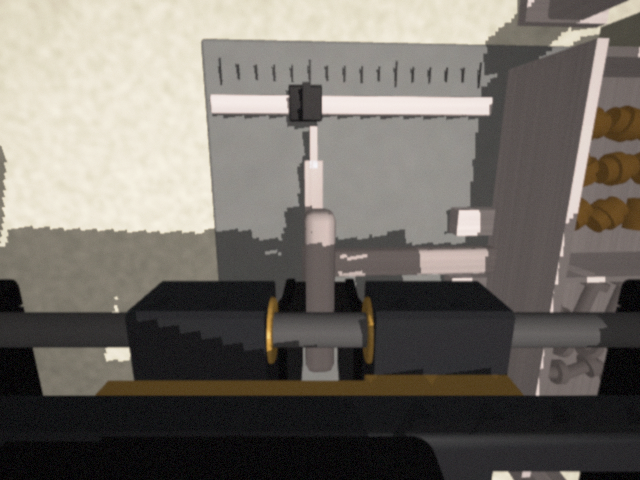

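View pics/w10q.png

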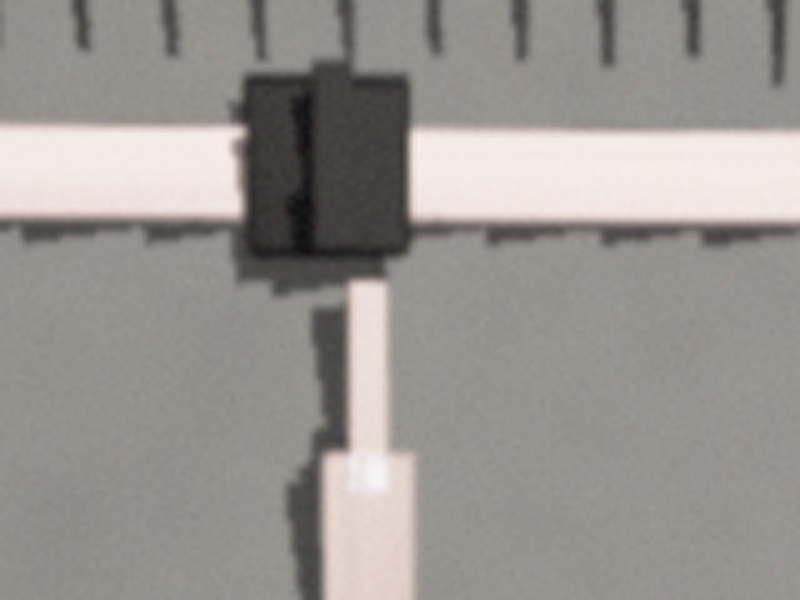

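Fin centre is at column 306.4 and the tip at 313.6, so the tray is 4 mm short of the mark.

>>> apply_moves:
  motion: "0 -0.001 0 0 0 0 0.006; 0 -0.002 0 0 0 0 0.006; 0 -0.003 0 0 0 0 0.006; 0 -0.004 0 0 0 0 0.006; 0 -0.004 0 0 0 0 0.006; 0 -0.004 0 0 0 0 0.006; 0 -0.004 0 0 0 0 0.006; 0 -0.004 0 0 0 0 0.006"

```text
time_s: 18.1
position: [0.4818, -0.0849, 0.0518]
tcp_rot: [[0.148, 0.986, 0.074], [0.989, -0.147, -0.012], [-0.0, 0.075, -0.997]]
force: [9.1, 2.4, -2.0]
opening: 0.153
```

```bash
python3 pm.py w11;  python3 - <<'E'
from h import *
im=cv2.imread('pics/w11.png')[70:190,240:400]; cv2.imwrite('pics/w11q.png',cv2.resize(im,None,fx=5,fy=5,interpolation=cv2.INTER_CUBIC))
im=snap('scene','s11')
E
```

```text
18.1 [-0.1495 -0.0007  0.0518] F [ 9.1  2.4 -2. ] 0.15297958570115283
-0.1 tip [[406.5, 130.9]] fin [[412.5, 106.3]]
-0.15 tip [[315.9, 130.6]] fin [[316.9, 105.6]]
-0.153 tip [[310.4, 130.6]] fin [[311.0, 105.5]]
-0.156 tip [[304.8, 130.6]] fin [[305.1, 105.5]]
```

View pics/w11q.png

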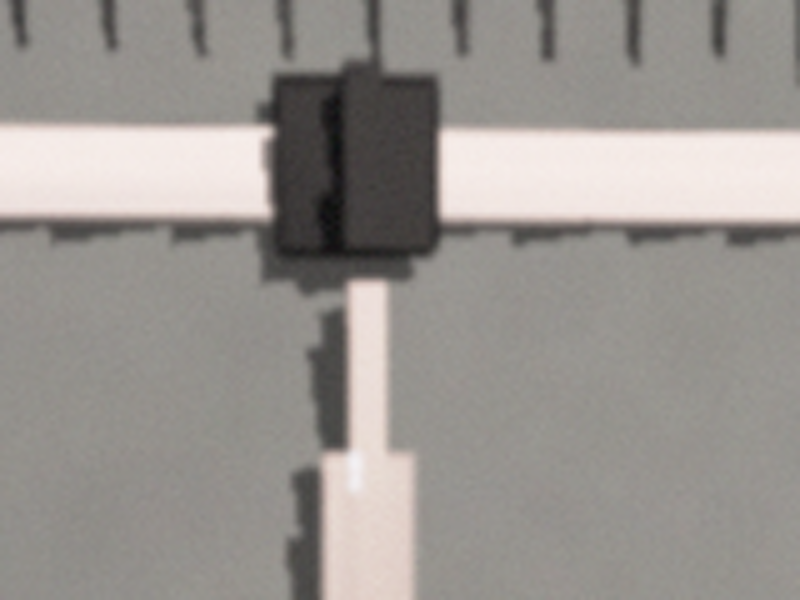

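View pics/s11.png

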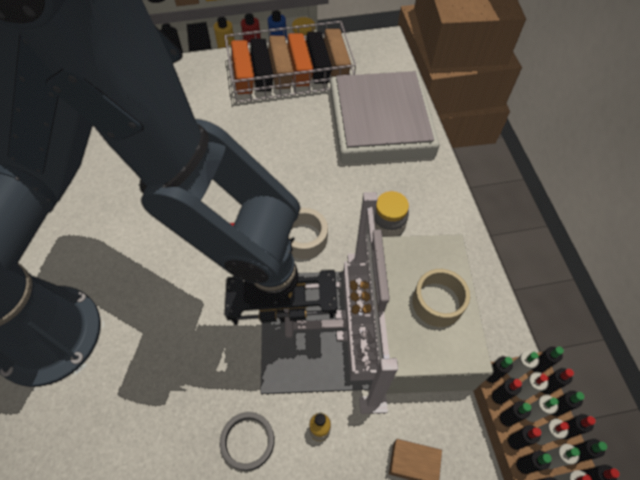

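Fin at column 312.4, tip at 313.6: about 1 mm off. I'll nudge 1 mm and let it settle to check it stands still.

>>> apply_moves:
  motion: "0 -0.0005 0 0 0 0 0.006; 0 -0.001 0 0 0 0 0.006; 0 -0.001 0 0 0 0 0.006; 0 -0.001 0 0 0 0 0.006; 0 -0.001 0 0 0 0 0.006; 0 -0.001 0 0 0 0 0.006; 0 -0.001 0 0 0 0 0.006; 0 -0.001 0 0 0 0 0.006"

```text
time_s: 19.2
position: [0.4809, -0.0848, 0.0518]
tcp_rot: [[0.148, 0.986, 0.074], [0.989, -0.147, -0.012], [-0.0, 0.075, -0.997]]
force: [8.3, 3.3, -1.6]
opening: 0.15
```

>>> apply_moves:
  motion: "0 0 0 0 0 0 0.006; 0 0 0 0 0 0 0.006; 0 0 0 0 0 0 0.006; 0 0 0 0 0 0 0.006; 0 0 0 0 0 0 0.006; 0 0 0 0 0 0 0.006; 0 0 0 0 0 0 0.006; 0 0 0 0 0 0 0.006"

```text
time_s: 20.2
position: [0.4809, -0.0848, 0.0518]
tcp_rot: [[0.148, 0.986, 0.074], [0.989, -0.147, -0.012], [-0.0, 0.075, -0.997]]
force: [8.0, 3.1, -1.3]
opening: 0.152
```

```bash
python3 pm.py w12;  python3 - <<'E'
from h import *
im=cv2.imread('pics/w12.png')[70:190,240:400]; cv2.imwrite('pics/w12q.png',cv2.resize(im,None,fx=5,fy=5,interpolation=cv2.INTER_CUBIC))
print(bot.read_state()['qvel'].round(2))
E
```

```text
20.2 [-0.1504 -0.0007  0.0518] F [ 8.   3.1 -1.3] 0.15163375113157815
-0.1 tip [[408.1, 130.9]] fin [[414.1, 106.3]]
-0.15 tip [[317.5, 130.6]] fin [[318.6, 105.6]]
-0.153 tip [[312.0, 130.6]] fin [[312.7, 105.5]]
-0.156 tip [[306.4, 130.6]] fin [[306.9, 105.5]]
[-0.    0.04 -0.01  0.03  0.05  0.01]
```

View pics/w12q.png

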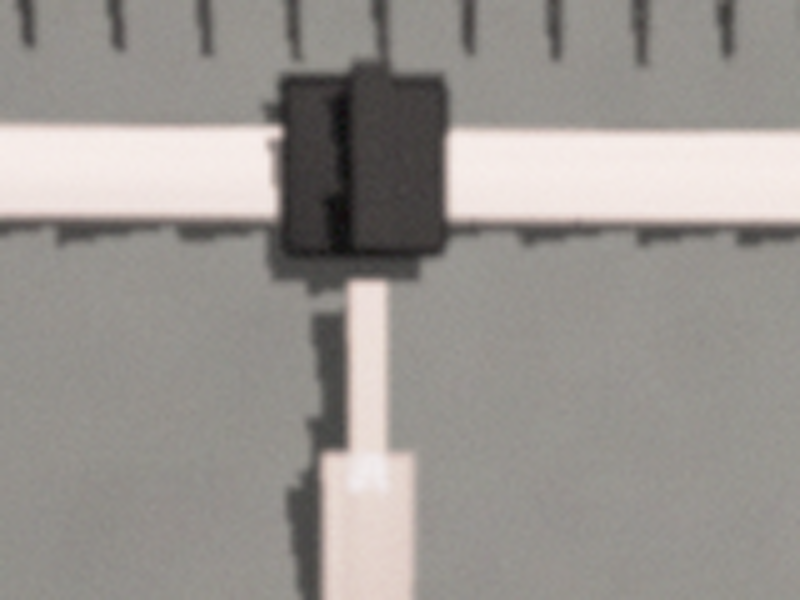

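The pointer tip (zoom column 368) and fin (352–389) now line up. Force is steady at about 8 N, the arm is still, and the guard is up in the scene view, so I'm handing in.

```bash
python3 -c "
from rig import bot
print(bot.hand_in())"
```

```text
the job is handed in; nothing more can be done
None
```

The guard is up, and the arm is holding the tray at the refill mark by its T-handle. I handed the job in at about 20 s of the 48 s allowed; the hand-in gives no verdict.

- **Guard:** I lifted it by the bar until the force rose from 15 to 29 N with almost no further movement, so it was at its upper stop. I then let go of the bar. It was still up in the scene picture taken just before the last 1 mm nudge of the tray.
- **Tray grip:** The first grip, tilted 10°, failed: the fingers shut without holding the crossbar. I opened them and gripped again at 4° tilt and about 4 mm lower, which held (opening about 13 mm).
- **Mark:** In the last wrist picture the pointer and the fin line up to within about 1 mm. I estimate the mark at about 0.052 m of tray travel.
- **Holding:** Over the last second the tool position did not change, and about 8 N pulled steadily against the spring.
- **Clip and loose goods:** The clip stayed where I first measured it, within about 1 mm. The loose goods looked unmoved in the pictures; I did not measure them again at the end.

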